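Third hand at the hinge jig

ROBOT

A 6-joint arm with a two-finger parallel gripper is mounted at the origin on the work surface. World frame = base frame: x ahead of the robot, y to its left, z up, the work surface at z = 0. Lengths are in m, angles in rad, forces in N, time in s.
With the tool pointing down it reaches from about 0.15 to 0.775 m from the base axis. Payload 6.1 kg.
Tool frame: the origin (TCP) lies midway between the tips of the shut fingers; the grasp point (between the pads) lies 19 mm behind it; z points along the fingers, y is the line along which they close (so a half turn about z gives the same grasp; the last joint's range is limited). The gripper opens to 85 mm and grips with 20 to 120 N. Pads are 22 mm wide; open, the fingers measure 114 mm over their backs; the gripper's body (76 mm by 85 mm) begins 54 mm behind the grasp point. The pads swing forward as they close: fully open they stand 13 mm farther back than shut.
Start: joints at [-1.193, 0.126, -0.04, 1.405, 0, 1.571], TCP at [0.194, -0.488, 0.231] pointing down, gripper open.
Joint ranges: [-2.72, 2.72], [-0.95, 1.95], [-1.27, 1.35], [-1.78, 2.02], [-1.46, 1.47], [-3.14, 3.14]. Speed limits (rad/s): [2.39, 2.39, 3.01, 3.14, 3.14, 3.14].

INTERFACE

Orientations are given as a 3x3 rotation matrix whose columns are the frame's x, y, z axes.
In Python, from station import * gives the robot as it stands.
- The arm moves only by the shell command python3 -m inch 'ROWS' [FORCE]. ROWS is JSON, a list of rows, each an object with "xyz": the shift along the tool's x, y, z in m, a list of three; "twist": the turn about the tool's z in degrees; "hand": the opening, from 0 (shut) to 1 (fully open). In form: [{"xyz": [tx, ty, tz], "twist": twist, "hand": hand}, ...]. A call has 1 to 20 rows; each row is the pose to reach, as a shift and turn from the pose commanded when the call began, along the tool's axes at that moment; what a row does not reach only later rows make up. A row lasts 1/10 s, in which the tool goes at most 50 mm and 8.59 degrees, less where a joint would pass 70% of its speed; a pose out of reach is approached as far as the arm can. A call with a gripper value outside its range is refused whole. The fingers move at their own pace and stop on an object; FORCE is the grip in N (left out, the last holds). Time passes only in rows, so rows that repeat a pose let the fingers close. It gives the time, the measured TCP pose, the force, the opening and the grip force at its end, in the units of the state.
- sense(): the state, without advancing time (a new reading comes with each control period).
- get_image(name): name is "scene" or "side" or "wrist"; returns the picture (420x560x3 uint8, blue, green, red); there is no depth.
- camera_params(name): a dict with "K" (3x3 intrinsics, pixels), "extrinsics" (4x4, takes a point from camera to world coordinates). Camera axes: x right, y up, looking along -z (the intrinsics and any distortion apply to the point x, -y, -z); pixel columns grow to the right and rows downward; lengths in m; the calibration is good to about 2 mm. A picture is of the moment at which its call begins: read the wrist's pose just before it. camera_params takes no time and is no camera call; for the wrist camera it gives the pose at the moment of the call.
- sign_off(): hands the job in; it is judged then, once.
The state is a dict: "time": time; "joints": joint angles; "joint_vel": joint speeds; "joint_efforts": joint torques, N m; "position": TCP position; "tool_rot": TCP orientation; "ft_force": force on the tool from outside, world axes, zero at the start; "wrist_torque": the same for the moment, N m; "finger_gap": opening from 0.0 (shut) to 1.0 (fully open); "grasp_force": force on a finger pad.
Only numpy, scipy, OpenCV 4.12 (cv2) and the standard library are available. Lean on these libraries where they do the work, as an engineer would, in place of code of your own. Each camera call takes 0.05 s, during which the arm holds its last target. There are 200 camera calls.

TASK

Get the screwdriving station ready by pressing the blue button and then the yellow one, one at a time and all the way down, leaving the red one alone. Then be the third hand: pick up the grey plastic hinge, bring it flat onto the bed of the aluminium jig, knuckle away from the black sprung fence and both sides even with the fence's ends, and push its straight edge squarely against the fence until the fence's pointer stands in the green band, never driving the fence to the end of its travel. Finish while still holding the hinge there with a steady push, not letting go, and leave the calipers, scraper and white parts box where they are.

Things in the scene. Friction and masses are not known exactly. Their poses are not given: they have to be found in the camera images.
- blue (a joint): Blue button (press it first), its press depth in m: 0 up, 0.006 fully down; springs back by itself. Fully down takes 5 N straight down. Which of the three places on the panel it has varies.
- blue_top (a point): centre of the flat top of the blue button's round cap (28 mm across, on a black round housing 44 mm across); when up it is at z = 34 mm, 22 mm above the panel's top, and faces straight up.
- yellow (a joint): Yellow button (press it second), its press depth in m: 0 up, 0.006 fully down; springs back by itself. Fully down takes 5 N straight down. Which of the three places on the panel it has varies.
- yellow_top (a point): centre of the flat top of the yellow button's round cap (28 mm across, on a black round housing 44 mm across); when up it is at z = 34 mm, 22 mm above the panel's top, and faces straight up.
- red (a joint): Red button (leave alone), its press depth in m: 0 up, 0.006 fully down; springs back by itself. Fully down takes 5 N straight down. Which of the three places on the panel it has varies.
- red_top (a point): centre of the flat top of the red button's round cap (28 mm across, on a black round housing 44 mm across); when up it is at z = 34 mm, 22 mm above the panel's top, and faces straight up.
- panel: Grey button panel, a fixed slab 210 x 75 x 12 mm; origin at the centre of its underside; the three buttons stand in a row along its x axis at -65, 0 and +65 mm.
- hinge: Loose grey plastic hinge half, some 60 g: flat leaf 50 (x) x 60 (y) x 8 mm, with a solid upright knuckle on it, x = -25 to -9 mm, y = -15 to 15 mm, flat-sided to 22 mm and rounded to 30 mm above the underside. Origin: centre of the underside; z up. The straight edge for the fence is at x = +25 mm. Grip the knuckle, fingers closing along x. Starts flat on the work surface (z = 0).
- hinge_knuckle (a point): Centre of the rounded knuckle of the hinge, at x = -17, y = 0, z = +22 mm from the hinge's origin.
- jig: Fixed aluminium jig. Origin on the work surface (z = 0) under the middle of the resting fence's face; x is the way to press, y along the fence, z up. Flat bed: top at z = 20 mm, x = -110 to 90, y = -50 to 50 mm. Grey spring housing behind the fence: x = 50 to 90 mm, z to 54 mm. Colour scale on the bed at y = 32 to 48 mm: yellow too little, green right, red too much.
- fence_face (a point): Black sprung fence, 60 mm wide (y = -30 to 30 mm), 8 mm thick, 1 to 25 mm above the jig's bed; slides along the jig's x. This point is the middle of the face to press; it moves with the fence, and at rest is at x = 0, y = 0, z = 33 mm of the jig. A small black pointer on its +y end shows its place on the colour scale.
- fence (a joint): How far the fence has been pushed back, in m: 0 at rest, 0.035 at the end of its travel. A plain spring pushes back with 400 N per m from 0, so 0.0175 gives 7 N. The pointer enters the green band at 0.0125 (5 N) and leaves it at 0.0225 (9 N).
- calipers: Bystander: black calipers lying flat, 235 mm long, 75 mm over the jaws, 12 mm high. Loose; leave alone.
- scraper: Bystander: stainless scraper lying flat, 195 mm long, 50 mm wide, 14 mm high. Loose; leave alone.
- parts_box: Bystander: closed white hinged-lid spare parts box, 104 x 134 mm, 53 mm high. Loose; leave alone.
Mind the look-alikes: they are no part of the job. What is shaped like the hinge but orange or purple is not meant.

How it is judged:
On the way, in this order (a step that is already met when the one before it is completed fails the run):
1. the blue button is pressed down alone (value of joint blue above 0.004 m and value of joint each of yellow, red below 0.002 m), for 0.05 s.
2. the yellow button is pressed down alone (value of joint yellow above 0.004 m and value of joint each of blue, red below 0.002 m), for 0.05 s.
At the end, for the whole second after the job is handed in: The fingers hold the hinge, and it alone presses the fence with a steady 4.6-9.4 N (fence back 11.5-23.5 mm). Hinge flat on the bed (within 5 mm, 0.1 rad), square within 0.1 rad, centred within 8 mm, knuckle away from the fence, still. Buttons up; bystanders within 30 mm of their start (contact force between hinge and fence between 4.6 and 9.4 N and value of joint fence between 0.0115 and 0.0235 m and contact force between the fingers and hinge above 3 N and contact force between each of the fingers, the arm and fence below 0.5 N and z of hinge in the frame of jig between 0.017 and 0.025 m and y of hinge in the frame of jig between -0.008 and 0.008 m and x of hinge_knuckle in the frame of jig below -0.01 m and angle between the x axis of hinge and the x axis of jig, either way round below 0.1 rad and angle between hinge's own z axis and vertical below 0.1 rad and linear speed of hinge below 0.01 m/s and value of joint each of blue, yellow, red below 0.002 m and distance of each of calipers, scraper, parts_box from where it was at the start of the episode below 0.03 m); the arm keeps its last pose, push and grip.
It fails at once if the red button is pressed (value of joint red above 0.003 m).
It fails at once if the fence is driven to the end of its travel (value of joint fence above 0.033 m).
It fails at once if the calipers are moved (distance of calipers from where it was at the start of the episode above 0.03 m).
It fails at once if the scraper is moved (distance of scraper from where it was at the start of the episode above 0.03 m).
It fails at once if the parts box is moved (distance of parts_box from where it was at the start of the episode above 0.03 m).
It also fails if it takes over 58 s, if anything falls off the work surface, if the arm or the gripper's body presses on something with over 40 N, if the wrist force passes 120 N, or if a joint passes its speed limit or range.

## Working session

There is one attempt and no reset: what is moved stays moved. The work goes in short steps, Python scripts to look and compute and a shell command to move; the robot and the scene stay as the last step left them, time stands still between calls to the robot, and variables do not carry over. Pictures are saved under pics/ and viewed, at most 10 in all, crops included, and the job is handed in when it is done.

```bash
ls; mkdir -p pics; python3 - <<'E'
from station import *
import cv2,numpy as np
s=sense();print(s)
ims=[get_image(n) for n in("scene","side","wrist")]
for n,i in zip(("scene","side","wrist"),ims):
    cv2.imwrite(f"pics/{n}0.png",i);c=camera_params(n);print(n,np.round(c["K"],1).tolist(),np.round(c["extrinsics"],3).tolist(),[k for k in c])
E
```

```text
pics
{'time': 0.0, 'joints': array([-1.19300435e+00,  1.26399716e-01, -4.06173366e-02,  1.40541165e+00,
        3.02356271e-05,  1.57080520e+00]), 'joint_vel': array([-0.0011721 , -0.00034954,  0.00097408, -0.00110658, -0.00171394,
        0.00108857]), 'joint_efforts': array([ 1.01785674e-03, -4.35918474e+01,  3.52923203e+01,  1.73906103e-02,
       -1.33795106e-05,  9.84642554e-07]), 'position': array([ 0.19351122, -0.48758802,  0.23051387]), 'tool_rot': array([[ 9.29484661e-01,  3.68860319e-01, -5.74029209e-04],
       [ 3.68860764e-01, -9.29483405e-01,  1.52841523e-03],
       [ 3.02211040e-05, -1.63237536e-03, -9.99998667e-01]]), 'ft_force': array([-0.92438618, -0.52438095,  0.06780558]), 'wrist_torque': array([ 0.00439634, -0.00413168,  0.0605016 ]), 'grasp_force': 0.0, 'finger_gap': 1.0020527099710839}
scene [[450.3, 0.0, 277.0], [0.0, 450.3, 210.7], [0.0, 0.0, 1.0]] [[0.338, -0.735, 0.588, 1.184], [0.941, 0.259, -0.216, -0.254], [0.006, 0.627, 0.779, 0.961], [0.0, 0.0, 0.0, 1.0]] ['K', 'extrinsics']
side [[421.4, 0.0, 280.8], [0.0, 421.4, 211.9], [0.0, 0.0, 1.0]] [[-0.956, 0.226, -0.185, 0.334], [-0.292, -0.76, 0.581, 0.573], [-0.01, 0.61, 0.793, 0.838], [0.0, 0.0, 0.0, 1.0]] ['K', 'extrinsics']
wrist [[346.2, 0.0, 280.2], [0.0, 346.2, 207.7], [0.0, 0.0, 1.0]] [[0.369, 0.89, 0.268, 0.262], [-0.929, 0.354, 0.105, -0.461], [-0.001, -0.288, 0.958, 0.373], [0.0, 0.0, 0.0, 1.0]] ['K', 'extrinsics']
```

View pics/scene0.png

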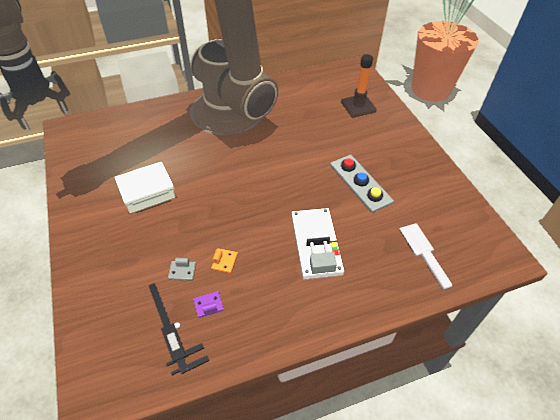

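View pics/side0.png

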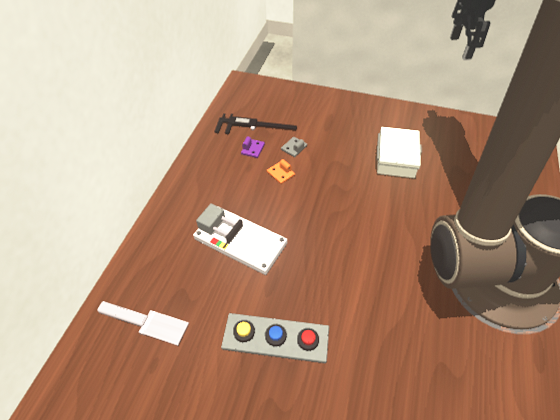

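In the scene view the three hinge shapes are grey (182,268), orange (225,260) and purple (208,304). In the side view they are at (294,146), (281,171) and (252,147). The grey one fits the description, because the other two are the named look-alikes. The buttons in the scene view are red (348,164), blue (361,180) and yellow (376,194). The jig's fence is near (318,241), with the housing on the far side from the robot at (322,262). Next I'll make the enlarged crop and take the first measurements.

```bash
cat > h.py <<'E'
import cv2,numpy as np
from station import *
def ray(c,u,v):
    K,E=np.array(c["K"]),np.array(c["extrinsics"])
    d=E[:3,:3]@np.array([(u-K[0,2])/K[0,0],-(v-K[1,2])/K[1,1],-1]); return E[:3,3],d/np.linalg.norm(d)
def plane(c,u,v,z):
    o,d=ray(c,u,v); return o+d*(z-o[2])/d[2]
def tri(c1,p1,c2,p2):
    A=np.zeros((3,3));b=np.zeros(3);R=[ray(c1,*p1),ray(c2,*p2)]
    for o,d in R:
        P=np.eye(3)-np.outer(d,d);A+=P;b+=P@o
    x=np.linalg.solve(A,b);return x,[round(1e3*np.linalg.norm(np.cross(x-o,d)),1) for o,d in R]
def mask(im,h0,h1,s=120,v=80):
    H=cv2.cvtColor(im,cv2.COLOR_BGR2HSV);m=(H[...,1]>s)&(H[...,2]>v)
    hh=H[...,0].astype(int);m&=((hh>=h0)&(hh<=h1)) if h0<=h1 else ((hh>=h0)|(hh<=h1))
    return m.astype(np.uint8)*255
def blobs(m,a=15):
    n,l,st,ce=cv2.connectedComponentsWithStats(m);return [(st[i][4],np.round(ce[i],1).tolist()) for i in range(1,n) if st[i][4]>=a]
E
python3 - <<'E'
from h import *
I={n:cv2.imread(f"pics/{n}0.png") for n in("scene","side")}
C={n:camera_params(n) for n in I}
roi={"scene":(330,400,145,215),"side":(225,335,310,360)}
for nm,h in dict(red=(174,5),blue=(105,125),yellow=(22,34)).items():
    p=[]
    for n in I:
        x0,x1,y0,y1=roi[n];m=mask(I[n][y0:y1,x0:x1],*h,s=150,v=90);b=max(blobs(m,8));p.append((b[1][0]+x0,b[1][1]+y0));print(n,b[0],p[-1],end=' ')
    x,r=tri(C["scene"],p[0],C["side"],p[1]);print(nm,np.round(x,4),r)
def crop(n,x,y,w=70,h=52):return cv2.resize(I[n][y:y+h,x:x+w],(400,300),interpolation=cv2.INTER_CUBIC)
cv2.imwrite("pics/mos.png",np.vstack([np.hstack([crop("scene",150,240),crop("side",250,120)]),np.hstack([crop("scene",275,200,107,80),crop("side",185,195,107,80)])]))
E
```

```text
scene 67 (348.3, 162.5) side 172 (308.0, 336.9) red [0.3803 0.2619 0.0287] [np.float64(0.5), np.float64(0.5)]
scene 69 (361.6, 176.6) side 95 (275.1, 331.1) blue [0.446  0.2711 0.0321] [np.float64(0.1), np.float64(0.1)]
scene 34 (374.9, 193.5) Traceback (most recent call last):
  File "<stdin>", line 8, in <module>
ValueError: max() iterable argument is empty
```

```bash
python3 - <<'E'
from h import *
I={n:cv2.imread(f"pics/{n}0.png") for n in("scene","side")}
C={n:camera_params(n) for n in I}
roi={"scene":(330,400,145,215),"side":(225,335,310,360)}
print(cv2.cvtColor(I["side"],cv2.COLOR_BGR2HSV)[326:334,243].tolist())
for nm,h in dict(red=(170,8),blue=(100,130),yellow=(18,38)).items():
    p=[]
    for n in I:
        x0,x1,y0,y1=roi[n];m=mask(I[n][y0:y1,x0:x1],*h,s=80,v=110);b=blobs(m,8);b=max(b) if b else (0,[0,0]);p.append((b[1][0]+x0,b[1][1]+y0));print(n,b[0],p[-1],end=' ')
    x,r=tri(C["scene"],p[0],C["side"],p[1]);print(nm,np.round(x,4),np.round(r,1),[np.round(plane(C[n],*q,.032)[:2],4) for n,q in zip(I,p)])
def crop(n,x,y,w=70,h=52):return cv2.resize(I[n][y:y+h,x:x+w],(400,300),interpolation=cv2.INTER_CUBIC)
cv2.imwrite("pics/mos.png",np.vstack([np.hstack([crop("scene",150,240),crop("side",250,120)]),np.hstack([crop("scene",275,200,107,80),crop("side",185,195,107,80)])]))
E
```

```text
[[30, 109, 255], [30, 108, 255], [30, 107, 255], [30, 105, 255], [30, 102, 255], [30, 100, 255], [30, 95, 255], [30, 96, 255]]
scene 76 (348.5, 162.1) side 187 (307.9, 337.1) red [0.3802 0.2627 0.0299] [0.7 0.7] [array([0.3814, 0.2611]), array([0.3806, 0.2641])]
scene 75 (361.5, 176.7) side 172 (275.5, 332.7) blue [0.4443 0.2726 0.0292] [0.4 0.4] [array([0.4462, 0.2707]), array([0.4442, 0.2739])]
scene 89 (375.5, 191.8) side 189 (243.2, 328.6) yellow [0.5086 0.2833 0.0296] [0.3 0.3] [array([0.5101, 0.2816]), array([0.5083, 0.2844])]
```

View pics/mos.png

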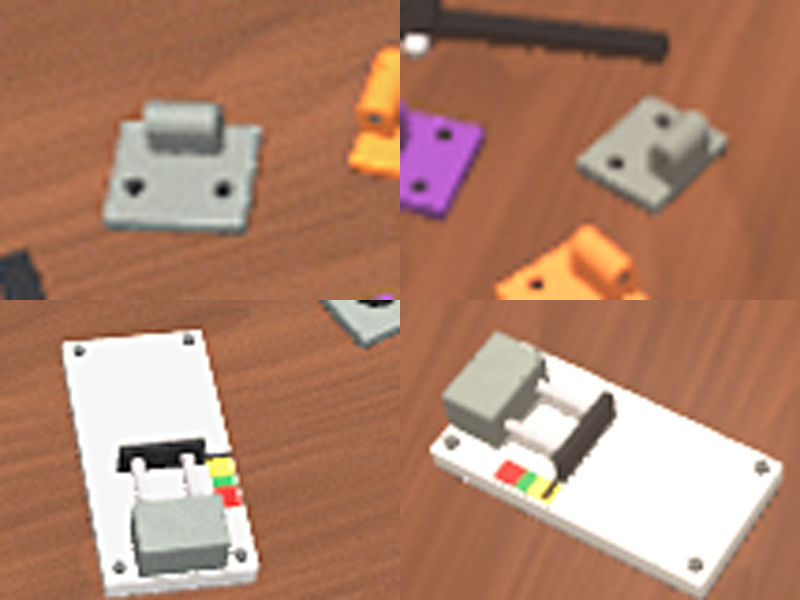

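The crop confirms the grey hinge, with its knuckle on the robot side. The jig's fence faces the robot, so pressing goes away from the robot. Blue is at about (0.445,0.2725) and yellow at about (0.509,0.283). I'll close the gripper and move above blue, turning the tool so its y points along world x.

```bash
python3 -m inch '[{"xyz":[0.514,-0.6136,0.12],"twist":-68.4,"hand":0},{"xyz":[0.514,-0.6136,0.12],"twist":-68.4,"hand":0},{"xyz":[0.514,-0.6136,0.12],"twist":-68.4,"hand":0},{"xyz":[0.514,-0.6136,0.12],"twist":-68.4,"hand":0},{"xyz":[0.514,-0.6136,0.12],"twist":-68.4,"hand":0},{"xyz":[0.514,-0.6136,0.12],"twist":-68.4,"hand":0},{"xyz":[0.514,-0.6136,0.12],"twist":-68.4,"hand":0},{"xyz":[0.514,-0.6136,0.12],"twist":-68.4,"hand":0},{"xyz":[0.514,-0.6136,0.12],"twist":-68.4,"hand":0},{"xyz":[0.514,-0.6136,0.12],"twist":-68.4,"hand":0},{"xyz":[0.514,-0.6136,0.12],"twist":-68.4,"hand":0},{"xyz":[0.514,-0.6136,0.12],"twist":-68.4,"hand":0},{"xyz":[0.514,-0.6136,0.12],"twist":-68.4,"hand":0},{"xyz":[0.514,-0.6136,0.12],"twist":-68.4,"hand":0},{"xyz":[0.514,-0.6136,0.12],"twist":-68.4,"hand":0},{"xyz":[0.514,-0.6136,0.12],"twist":-68.4,"hand":0},{"xyz":[0.514,-0.6136,0.12],"twist":-68.4,"hand":0},{"xyz":[0.514,-0.6136,0.12],"twist":-68.4,"hand":0},{"xyz":[0.514,-0.6136,0.12],"twist":-68.4,"hand":0},{"xyz":[0.514,-0.6136,0.12],"twist":-68.4,"hand":0}]'; python3 -c "
from station import *
print(sense()['tool_rot'].round(3))"
```

```text
time: 2.15
position: [0.4448, 0.2706, 0.1117]
tool_rot: [[0.001, 1.0, 0.0], [1.0, -0.001, -0.0], [-0.0, 0.0, -1.0]]
ft_force: [-0.2, -0.6, 0.1]
finger_gap: -0.001
grasp_force: 0.0
[[ 0.001  1.     0.   ]
 [ 1.    -0.001 -0.   ]
 [-0.     0.    -1.   ]]
```

```bash
python3 -m inch '[{"xyz":[0.001,0,0.04],"twist":0,"hand":0},{"xyz":[0.001,0,0.068],"twist":0,"hand":0},{"xyz":[0.001,0,0.075],"twist":0,"hand":0},{"xyz":[0.001,0,0.08],"twist":0,"hand":0},{"xyz":[0.001,0,0.083],"twist":0,"hand":0},{"xyz":[0.001,0,0.083],"twist":0,"hand":0}]'
```

```text
time: 2.75
position: [0.4456, 0.2728, 0.0295]
tool_rot: [[-0.0, 1.0, 0.001], [1.0, 0.0, 0.0], [0.0, 0.001, -1.0]]
ft_force: [-2.2, -3.2, 3.6]
finger_gap: 0.001
grasp_force: 2.0
```

```bash
python3 -m inch '[{"xyz":[0,0,0.002],"twist":0,"hand":0},{"xyz":[0,0,0.003],"twist":0,"hand":0},{"xyz":[0,0,0.003],"twist":0,"hand":0}]'
```

```text
time: 3.05
position: [0.446, 0.2732, 0.0279]
tool_rot: [[-0.001, 1.0, 0.003], [1.0, 0.001, 0.001], [0.001, 0.003, -1.0]]
ft_force: [-4.4, -4.9, 16.3]
finger_gap: 0.003
grasp_force: 8.2
```

Blue is at its stop (16 N, z 0.0279). I'll lift and go to yellow.

```bash
python3 -m inch '[{"xyz":[0,0,-0.04],"twist":0,"hand":0},{"xyz":[0.01,0.03,-0.04],"twist":0,"hand":0},{"xyz":[0.011,0.063,-0.04],"twist":0,"hand":0},{"xyz":[0.011,0.063,-0.03],"twist":0,"hand":0},{"xyz":[0.011,0.063,-0.015],"twist":0,"hand":0},{"xyz":[0.011,0.063,-0.008],"twist":0,"hand":0},{"xyz":[0.011,0.063,-0.003],"twist":0,"hand":0},{"xyz":[0.011,0.063,0],"twist":0,"hand":0},{"xyz":[0.011,0.063,0],"twist":0,"hand":0}]'
```

```text
time: 3.95
position: [0.5077, 0.284, 0.0278]
tool_rot: [[-0.001, 1.0, 0.001], [1.0, 0.001, 0.001], [0.001, 0.001, -1.0]]
ft_force: [-5.8, -3.6, 16.7]
finger_gap: -0.0
grasp_force: 8.2
```

Yellow is fully down too. I'll lift, and work out rough jig and hinge positions from the first pictures.

```bash
python3 -m inch '[{"xyz":[0,0,-0.05],"twist":0,"hand":0},{"xyz":[0,0,-0.1],"twist":0,"hand":1},{"xyz":[-0.05,0,-0.15],"twist":0,"hand":1},{"xyz":[-0.1,0,-0.2],"twist":0,"hand":1}]'; python3 - <<'E'
from h import *
I={n:cv2.imread(f"pics/{n}0.png") for n in("scene","side")}
C={n:camera_params(n) for n in I}
S=lambda x,y:(275+x/3.74,200+y/3.74)
print("hinge",plane(C["scene"],182,270,.008),plane(C["side"],250+250/5.71,120+155/5.77,.008))
c1=[S(64,44),S(202,32),S(256,272),S(108,286)]
print("bed scene",[plane(C["scene"],*p,.02).round(3)[:2].tolist() for p in c1])
D=lambda x,y:(185+x/3.74,195+y/3.74)
c2=[D(380,168),D(300,283),D(32,150)]
print("bed side",[plane(C["side"],*p,.02).round(3)[:2].tolist() for p in c2])
E
```

```text
time: 4.35
position: [0.5078, 0.2134, 0.1982]
tool_rot: [[-0.003, 1.0, 0.001], [1.0, 0.003, 0.001], [0.001, 0.001, -1.0]]
ft_force: [1.4, 0.2, -0.2]
finger_gap: 0.506
grasp_force: 0.0
hinge [ 0.56278156 -0.27194342  0.008     ] [ 0.56012973 -0.26648362  0.008     ]
bed scene [[0.491, 0.044], [0.513, 0.142], [0.708, 0.094], [0.686, -0.0]]
bed side [[0.488, 0.049], [0.51, 0.141], [0.702, 0.098]]
```

```bash
python3 -m inch '[{"xyz":[-0.05,0.045,0.02],"twist":0,"hand":1},{"xyz":[-0.104,0.092,0.03],"twist":0,"hand":1},{"xyz":[-0.104,0.092,0.03],"twist":0,"hand":1},{"xyz":[-0.104,0.092,0.03],"twist":0,"hand":1},{"xyz":[-0.104,0.092,0.03],"twist":0,"hand":1}]' && cat > shot.py <<'E'
import sys,pickle
from h import *
n=sys.argv[1];c=camera_params("wrist");im=get_image("wrist");cv2.imwrite(f"pics/{n}.png",im);pickle.dump(c,open(f"pics/{n}.pkl","wb"))
E
python3 shot.py j1
python3 -m inch '[{"xyz":[-0.05,0,0],"twist":0,"hand":1},{"xyz":[-0.1,-0.01,0],"twist":0,"hand":1},{"xyz":[-0.1,-0.01,0],"twist":0,"hand":1},{"xyz":[-0.1,-0.01,0],"twist":0,"hand":1}]'; python3 shot.py j2
python3 -m inch '[{"xyz":[-0.05,0,0],"twist":0,"hand":1},{"xyz":[-0.1,-0.01,0],"twist":0,"hand":1},{"xyz":[-0.15,-0.02,0],"twist":0,"hand":1},{"xyz":[-0.18,-0.02,0],"twist":0,"hand":1},{"xyz":[-0.18,-0.02,0],"twist":0,"hand":1},{"xyz":[-0.18,-0.02,0],"twist":0,"hand":1}]'; python3 shot.py h1
python3 -m inch '[{"xyz":[-0.05,-0.02,0],"twist":0,"hand":1},{"xyz":[-0.08,-0.02,0],"twist":0,"hand":1},{"xyz":[-0.08,-0.02,0],"twist":0,"hand":1},{"xyz":[-0.08,-0.02,0],"twist":0,"hand":1}]'; python3 shot.py h2
python3 -c "
import cv2,numpy as np
I=[cv2.imread(f'pics/{n}.png') for n in('j1','j2','h1','h2')]
I=[cv2.resize(i,(400,300)) for i in I]
cv2.imwrite('pics/m2.png',np.vstack([np.hstack(I[:2]),np.hstack(I[2:])]))"
```

```text
time: 4.85
position: [0.6002, 0.1087, 0.1656]
tool_rot: [[0.001, 1.0, -0.001], [1.0, -0.001, 0.0], [0.0, -0.001, -1.0]]
ft_force: [0.3, 0.8, 0.1]
finger_gap: 0.998
grasp_force: 0.0
time: 5.3
position: [0.5897, 0.0096, 0.1668]
tool_rot: [[-0.0, 1.0, 0.001], [1.0, 0.0, 0.001], [0.001, 0.001, -1.0]]
ft_force: [-1.2, 0.6, 0.3]
finger_gap: 1.002
grasp_force: 0.0
time: 5.95
position: [0.5708, -0.1695, 0.1661]
tool_rot: [[-0.002, 1.0, 0.0], [1.0, 0.002, 0.001], [0.001, 0.0, -1.0]]
ft_force: [0.1, 0.9, 0.4]
finger_gap: 1.005
grasp_force: 0.0
time: 6.4
position: [0.5509, -0.2493, 0.1659]
tool_rot: [[-0.002, 1.0, -0.0], [1.0, 0.002, 0.001], [0.001, -0.0, -1.0]]
ft_force: [-0.0, 0.3, 0.2]
finger_gap: 1.002
grasp_force: 0.0
```

View pics/m2.png

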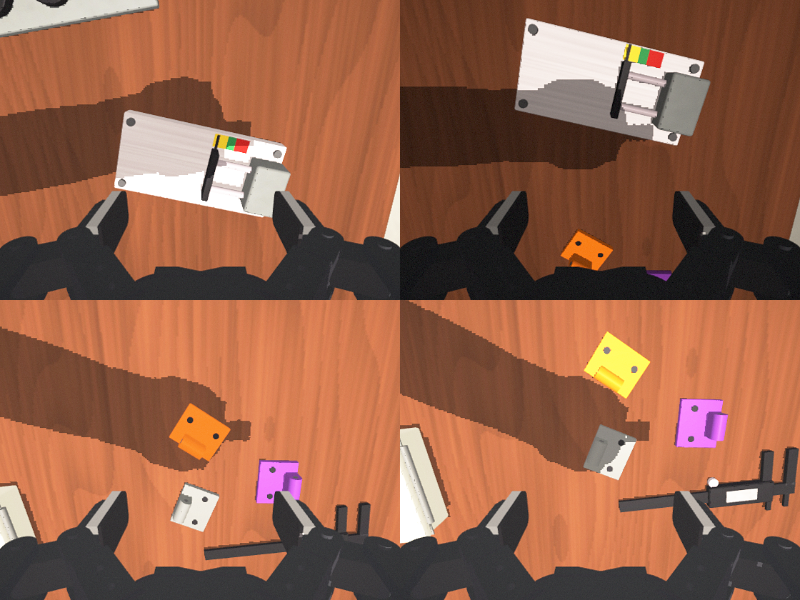

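The mosaic shows the jig whole in j1 and j2, pressing toward image right and slightly down. The grey hinge is at about (195,508) in h1 and (610,452) in h2. In h1 its knuckle is on the left, toward the robot. Next I'll measure the outlines.

```bash
cat > meas.py <<'E'
import pickle
from h import *
def quad(n,roi,z,smax):
    im=cv2.imread(f"pics/{n}.png");c=pickle.load(open(f"pics/{n}.pkl","rb"))
    x0,x1,y0,y1=roi;H=cv2.cvtColor(im[y0:y1,x0:x1],cv2.COLOR_BGR2HSV)
    m=((H[...,1]<smax)).astype(np.uint8)*255;m=cv2.morphologyEx(m,cv2.MORPH_OPEN,np.ones((3,3)))
    cs,_=cv2.findContours(m,cv2.RETR_EXTERNAL,cv2.CHAIN_APPROX_NONE);k=max(cs,key=cv2.contourArea)
    hull=cv2.convexHull(k);ap=cv2.approxPolyDP(hull,3.5,True)[:,0]+[x0,y0]
    P=np.array([plane(c,*p,z)[:2] for p in (hull[:,0]+[x0,y0])])
    r=cv2.minAreaRect((P*1000).astype(np.float32))
    print(n,"approx px",ap.tolist());print("  on plane",[plane(c,*p,z).round(4)[:2].tolist() for p in ap]);print("  rect mm",np.round(r[0],1),np.round(r[1],1),round(r[2],1))
    return ap
if __name__=="__main__":
    im=cv2.imread("pics/h1.png");H=cv2.cvtColor(im,cv2.COLOR_BGR2HSV);print(H[280,[240,270,290,330,200]].tolist())
    quad("j1",(150,440,130,310),.02,75);quad("j2",(150,450,10,220),.02,85)
    quad("h1",(232,312,245,335),.008,75);quad("h2",(250,335,165,260),.008,75)
E
python3 meas.py
```

```text
[[10, 155, 230], [21, 15, 244], [13, 23, 135], [10, 154, 225], [10, 158, 214]]
j1 approx px [[174, 157], [185, 154], [394, 201], [400, 206], [439, 309], [382, 309], [161, 262]]
  on plane [[0.5121, 0.1392], [0.5215, 0.1417], [0.6984, 0.1012], [0.704, 0.0967], [0.7513, -0.0055], [0.6971, -0.0055], [0.4918, 0.0436]]
  rect mm [630.6  63.4] [105.  265.8] 77.3
j2 approx px [[176, 26], [425, 86], [434, 116], [409, 188], [383, 203], [161, 153]]
  on plane [[0.5118, 0.1384], [0.7043, 0.0959], [0.7143, 0.0731], [0.7006, 0.0134], [0.6794, 0.0], [0.4911, 0.0432]]
  rect mm [604.3  67.9] [ 99.6 212.7] 77.3
h1 approx px [[259, 256], [306, 273], [284, 323], [239, 309]]
  on plane [[0.5513, -0.2344], [0.5961, -0.2521], [0.5753, -0.3079], [0.5305, -0.2918]]
  rect mm [ 563.4 -271.1] [62.6 50.4] 68.4
h2 approx px [[280, 174], [330, 194], [306, 250], [257, 234]]
  on plane [[0.5511, -0.2355], [0.5958, -0.2536], [0.5756, -0.3079], [0.5299, -0.2919]]
  rect mm [ 563.2 -272.3] [60.9 50. ] 68.6
```

```bash
python3 - <<'E'
import pickle
from h import *
c={n:pickle.load(open(f"pics/{n}.pkl","rb")) for n in("j1","j2","h1","h2")}
for a,b,ps in(("h1","h2",[((259,256),(280,174)),((306,273),(330,194)),((284,323),(306,250)),((239,309),(257,234))]),("j1","j2",[((161,262),(161,153)),((174,156),(176,26)),((398,203),(425,86))])):
    for p,q in ps:print(a,p,np.round(tri(c[a],p,c[b],q)[0],4))
# fence: dark pixels on the jig
for n,(x0,x1,y0,y1) in dict(j1=(270,330,180,290),j2=(285,335,50,175)).items():
    g=cv2.imread(f"pics/{n}.png")[y0:y1,x0:x1].max(2);m=(g<45).astype(np.uint8)*255
    cs,_=cv2.findContours(m,0,1);k=max(cs,key=cv2.contourArea);ap=cv2.approxPolyDP(cv2.convexHull(k),2.5,True)[:,0]+[x0,y0]
    print(n,ap.tolist(),[plane(c[n],*p,.045).round(4)[:2].tolist() for p in ap])
a=np.hstack([cv2.resize(cv2.imread("pics/j1.png")[150:310,250:410],(400,400)),cv2.resize(cv2.imread("pics/h2.png")[150:310,220:380],(400,400))]);cv2.imwrite("pics/m3.png",a)
E
```

```text
h1 (259, 256) [ 0.551  -0.2364  0.0039]
h1 (306, 273) [ 0.5966 -0.255   0.0026]
h1 (284, 323) [ 0.5754 -0.3077  0.0083]
h1 (239, 309) [ 0.5301 -0.2924  0.0069]
j1 (161, 262) [0.491  0.043  0.0188]
j1 (174, 156) [0.5106 0.1393 0.0151]
j1 (398, 203) [0.7065 0.0965 0.0109]
j1 [[306, 190], [305, 221], [299, 243], [282, 279], [296, 211]] [[0.6205, 0.1171], [0.6202, 0.0916], [0.6157, 0.0726], [0.6018, 0.0398], [0.6129, 0.1]]
j2 [[300, 165], [294, 158], [314, 85], [308, 147], [304, 164]] [[0.6053, 0.0375], [0.6007, 0.0429], [0.6144, 0.0954], [0.6111, 0.0512], [0.6084, 0.0383]]
```

View pics/m3.png

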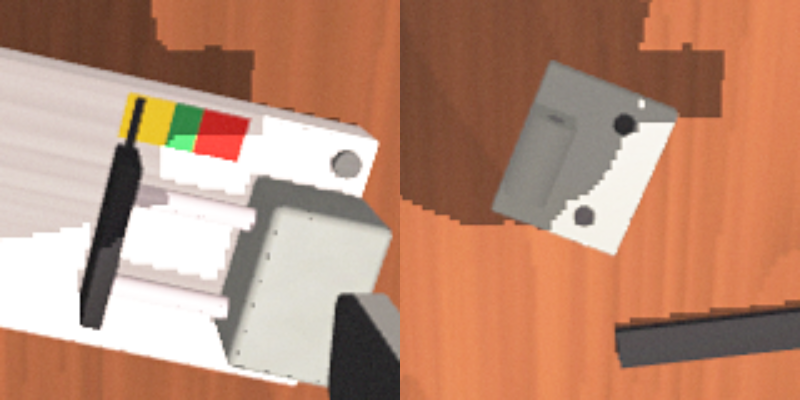

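The grey hinge is at centre (0.563,-0.272) with x at -21.5°. The fence face is at (0.608,0.068) with x at -12.5°. In the crop the pointer sits in yellow at rest and the hinge is clear of its neighbours. I'll move down over the knuckle with the hand at 0.6.

```bash
python3 -m inch '[{"xyz":[-0.0168,-0.0033,0.0],"twist":8,"hand":0.6},{"xyz":[-0.0168,-0.0033,0.04],"twist":16,"hand":0.6},{"xyz":[-0.0168,-0.0033,0.08],"twist":21.5,"hand":0.6},{"xyz":[-0.0168,-0.0033,0.11],"twist":21.5,"hand":0.6},{"xyz":[-0.0168,-0.0033,0.11],"twist":21.5,"hand":0.6},{"xyz":[-0.0168,-0.0033,0.11],"twist":21.5,"hand":0.6}]'; python3 shot.py g1
```

```text
time: 7.05
position: [0.5475, -0.266, 0.0565]
tool_rot: [[0.364, 0.931, -0.001], [0.931, -0.364, 0.001], [0.0, -0.001, -1.0]]
ft_force: [-0.4, 0.7, 0.7]
finger_gap: 0.601
grasp_force: 0.0
```

View pics/g1.png

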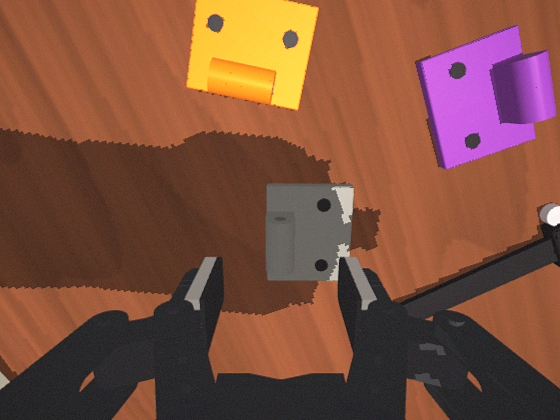

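The hinge is square to the fingers. The knuckle at x≈281 px lies midway between them (212 and 350). I'll go down and grip.

```bash
python3 -m inch '[{"xyz":[0,0,0.03],"twist":0,"hand":0.6},{"xyz":[0,0,0.0445],"twist":0,"hand":0.6},{"xyz":[0,0,0.0445],"twist":0,"hand":0.6},{"xyz":[0,0,0.0445],"twist":0,"hand":0},{"xyz":[0,0,0.0445],"twist":0,"hand":0},{"xyz":[0,0,0.0445],"twist":0,"hand":0},{"xyz":[0,0,0.0445],"twist":0,"hand":0},{"xyz":[0,0,0.0445],"twist":0,"hand":0},{"xyz":[0,0,0.0445],"twist":0,"hand":0},{"xyz":[0,0,0.0445],"twist":0,"hand":0}]' 60
```

```text
time: 8.1
position: [0.5482, -0.268, 0.0132]
tool_rot: [[0.366, 0.931, 0.003], [0.931, -0.366, -0.001], [-0.0, 0.003, -1.0]]
ft_force: [-0.8, 0.1, 5.8]
finger_gap: 0.168
grasp_force: 62.0
```

```bash
python3 -m inch '[{"xyz":[0,0,-0.03],"twist":0,"hand":0},{"xyz":[0,0,-0.078],"twist":0,"hand":0},{"xyz":[0.04,-0.016,-0.078],"twist":0,"hand":0},{"xyz":[0.08,-0.031,-0.078],"twist":0,"hand":0},{"xyz":[0.12,-0.047,-0.078],"twist":-3,"hand":0},{"xyz":[0.16,-0.063,-0.078],"twist":-6,"hand":0},{"xyz":[0.2,-0.079,-0.078],"twist":-9,"hand":0},{"xyz":[0.24,-0.094,-0.078],"twist":-9,"hand":0},{"xyz":[0.28,-0.11,-0.078],"twist":-9,"hand":0},{"xyz":[0.31,-0.122,-0.078],"twist":-9,"hand":0},{"xyz":[0.323,-0.127,-0.078],"twist":-9,"hand":0},{"xyz":[0.323,-0.127,-0.078],"twist":-9,"hand":0},{"xyz":[0.323,-0.127,-0.078],"twist":-9,"hand":0},{"xyz":[0.323,-0.127,-0.078],"twist":-9,"hand":0}]'; python3 shot.py p1
```

```text
time: 9.5
position: [0.5472, 0.0784, 0.0895]
tool_rot: [[0.217, 0.976, -0.0], [0.976, -0.217, -0.0], [-0.0, -0.0, -1.0]]
ft_force: [-0.3, -0.7, -1.5]
finger_gap: 0.164
grasp_force: 61.1
```

View pics/p1.png

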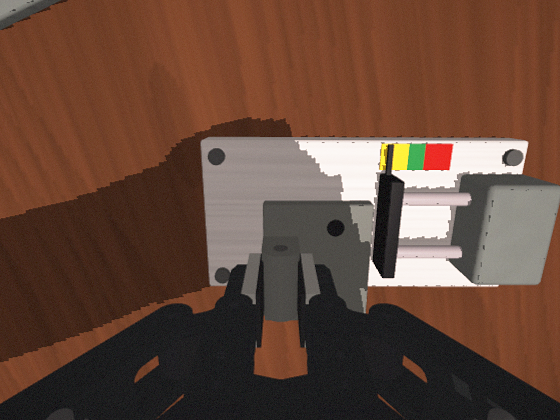

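The hinge is held straight and square to the bed. Next I'll measure how far off centre it is in the jig's y.

```bash
python3 - <<'E'
import pickle
from h import *
c=pickle.load(open("pics/p1.pkl","rb"))
B=[plane(c,*p,.02)[:2] for p in((203,138),(209,287),(527,141))];print("bed",np.round(B,4))
x=(B[2]-B[0])/np.linalg.norm(B[2]-B[0]);print("bed angle",np.degrees(np.arctan2(x[1],x[0])), "width",np.linalg.norm(B[0]-B[1]))
a=np.radians(-12.5);x=np.array([np.cos(a),np.sin(a)]);y=np.array([-x[1],x[0]]);N=(B[0]+B[1])/2
F=[plane(c,*p,.045)[:2] for p in((383,175),(374,274))]
L=[plane(c,*p,.0843)[:2] for p in((264,201),(372,201))];S=sense()["position"][:2]
for n,p in dict(N=N,bedT=B[0],bedTR=B[2],F0=F[0],F1=F[1],leafL=L[0],leafR=L[1],tcp=S).items():print(n,np.round(p,4),"jig from near edge x,y mm",np.round([(p-N)@x*1e3-110,(p-N)@y*1e3],1))
E
```

```text
bed [[0.5138 0.1403]
 [0.4897 0.0427]
 [0.7039 0.0963]]
bed angle -13.046127267875963 width 0.10052678976153444
N [0.5017 0.0915] jig from near edge x,y mm [-110.    0.]
bedT [0.5138 0.1403] jig from near edge x,y mm [-108.8   50.2]
bedTR [0.7039 0.0963] jig from near edge x,y mm [86.4 48.4]
F0 [0.6101 0.1009] jig from near edge x,y mm [-6.2 32.7]
F1 [0.5969 0.0424] jig from near edge x,y mm [ -6.5 -27.3]
leafL [0.5475 0.1111] jig from near edge x,y mm [-69.6  29. ]
leafR [0.594  0.1007] jig from near edge x,y mm [-21.9  29. ]
tcp [0.5472 0.0783] jig from near edge x,y mm [-62.7  -3. ]
```

```bash
python3 -m inch '[{"xyz":[0.0025,0,0.03],"twist":0,"hand":0},{"xyz":[0.0025,0,0.05],"twist":0,"hand":0},{"xyz":[0.0025,0,0.054],"twist":0,"hand":0},{"xyz":[0.0025,0,0.055],"twist":0,"hand":0},{"xyz":[0.0025,0,0.055],"twist":0,"hand":0}]';python3 -m inch '[{"xyz":[0,0,0.001],"twist":0,"hand":0},{"xyz":[0,0,0.001],"twist":0,"hand":0}]'
```

```text
time: 10.05
position: [0.5484, 0.0817, 0.0354]
tool_rot: [[0.216, 0.976, 0.001], [0.976, -0.216, 0.0], [0.0, 0.001, -1.0]]
ft_force: [-0.5, -0.8, 0.1]
finger_gap: 0.168
grasp_force: 61.1
time: 10.25
position: [0.5483, 0.0821, 0.0343]
tool_rot: [[0.216, 0.976, 0.001], [0.976, -0.216, 0.0], [0.001, 0.001, -1.0]]
ft_force: [-0.3, -0.3, 0.1]
finger_gap: 0.162
grasp_force: 61.1
```

```bash
python3 -m inch '[{"xyz":[0,0,0.001],"twist":0,"hand":0},{"xyz":[0,0,0.001],"twist":0,"hand":0}]'; python3 -m inch '[{"xyz":[0,0.005,0],"twist":0,"hand":0},{"xyz":[0,0.01,0],"twist":0,"hand":0},{"xyz":[0,0.014,0],"twist":0,"hand":0},{"xyz":[0,0.014,0],"twist":0,"hand":0}]'
```

```text
time: 10.45
position: [0.5481, 0.0821, 0.0332]
tool_rot: [[0.216, 0.976, 0.001], [0.976, -0.216, 0.0], [0.0, 0.001, -1.0]]
ft_force: [-0.6, -1.0, 3.3]
finger_gap: 0.167
grasp_force: 61.6
time: 10.85
position: [0.5617, 0.0792, 0.0332]
tool_rot: [[0.216, 0.976, 0.0], [0.976, -0.216, 0.001], [0.001, 0.0, -1.0]]
ft_force: [-0.3, 0.1, 4.6]
finger_gap: 0.166
grasp_force: 61.9
```

On the bed with light contact (about 4 N). I'll advance gently to find the fence.

```bash
for i in 1 2 ; do python3 -m inch '[{"xyz":[0,0.003,0],"twist":0,"hand":0},{"xyz":[0,0.004,0],"twist":0,"hand":0},{"xyz":[0,0.004,0],"twist":0,"hand":0}]' | egrep "pos|ft_"; done; python3 -m inch '[{"xyz":[0,0.003,0],"twist":0,"hand":0},{"xyz":[0,0.006,0],"twist":0,"hand":0},{"xyz":[0,0.006,0],"twist":0,"hand":0}]'
```

```text
position: [0.5651, 0.0785, 0.0332]
ft_force: [-3.0, 0.8, 6.0]
position: [0.5685, 0.0778, 0.0332]
ft_force: [-4.4, 0.4, 6.6]
time: 11.75
position: [0.5737, 0.0766, 0.0332]
tool_rot: [[0.215, 0.977, -0.002], [0.977, -0.215, 0.001], [0.001, -0.002, -1.0]]
ft_force: [-6.9, 2.1, 9.3]
finger_gap: 0.168
grasp_force: 62.4
```

```bash
python3 -m inch '[{"xyz":[0,0.003,-0.0005],"twist":0,"hand":0},{"xyz":[0,0.005,-0.0008],"twist":0,"hand":0},{"xyz":[0,0.005,-0.0008],"twist":0,"hand":0},{"xyz":[0,0.005,-0.0008],"twist":0,"hand":0}]'; python3 shot.py f1; python3 - <<'E'
from h import *
s=get_image("scene");d=get_image("side");w=cv2.imread("pics/f1.png")
r=lambda i,x,y,W,H,o:cv2.resize(i[y:y+H,x:x+W],o,interpolation=cv2.INTER_CUBIC)
cv2.imwrite("pics/m4.png",np.hstack([cv2.resize(w[100:310,180:460],(440,330)),np.vstack([r(d,185,190,100,75,(360,270)),np.zeros((60,360,3),np.uint8)])[:330]]))
E
```

```text
time: 12.15
position: [0.5783, 0.0756, 0.0333]
tool_rot: [[0.215, 0.977, -0.003], [0.977, -0.215, 0.001], [0.001, -0.003, -1.0]]
ft_force: [-5.6, 2.5, 5.3]
finger_gap: 0.166
grasp_force: 61.8
```

View pics/m4.png

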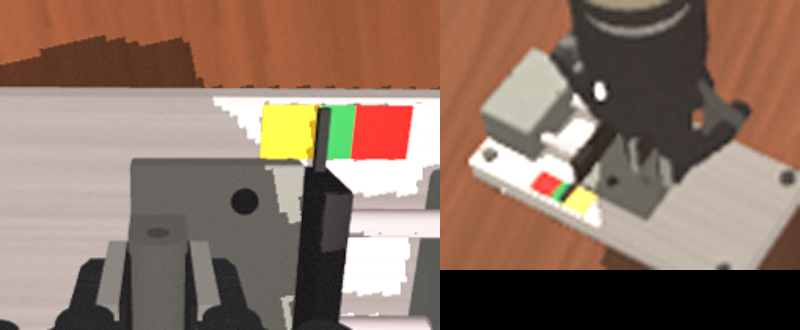

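The pointer is just inside green at its yellow edge. I'll check the centring and then push about 4 mm more.

```bash
python3 - <<'E'
import pickle
from h import *
c=pickle.load(open("pics/f1.pkl","rb"));a=np.radians(-12.6);x=np.array([np.cos(a),np.sin(a)]);y=np.array([-x[1],x[0]]);O=np.array([.608,.068])
M=lambda u,v:(180+u*.6364,100+v*.6364)
for n,(p,z) in dict(leafL=((132,158),.028),leafR=((300,160),.028),fenceBot=((303,168),.021),fenceTop=((326,192),.045),bedL=((20,88),.02),bedR=((420,88),.02)).items():
    P=plane(c,*M(*p),z)[:2]-O;print(n,np.round([P@x*1e3,P@y*1e3],1))
E
python3 -m inch '[{"xyz":[0,0.002,0],"twist":0,"hand":0},{"xyz":[0,0.004,0],"twist":0,"hand":0},{"xyz":[0,0.004,0],"twist":0,"hand":0},{"xyz":[0,0.004,0],"twist":0,"hand":0}]'
```

```text
leafL [-37.6  33. ]
leafR [ 9.6 32.6]
fenceBot [12.6 28.2]
fenceTop [12.2 29.1]
bedL [-69.7  51.4]
bedR [44.2 51.8]
time: 12.7
position: [0.5814, 0.0749, 0.0332]
tool_rot: [[0.215, 0.977, -0.004], [0.977, -0.215, 0.002], [0.001, -0.005, -1.0]]
ft_force: [-8.3, 2.5, 6.4]
finger_gap: 0.164
grasp_force: 62.0
```

```bash
python3 -m inch '[{"xyz":[-0.001,0,0],"twist":0,"hand":0},{"xyz":[-0.002,0,0],"twist":0,"hand":0},{"xyz":[-0.002,0,0],"twist":0,"hand":0},{"xyz":[-0.002,0,0],"twist":0,"hand":0},{"xyz":[-0.002,0,0],"twist":0,"hand":0},{"xyz":[-0.002,0,0],"twist":0,"hand":0}]'; python3 shot.py f2; python3 - <<'E'
from h import *
d=get_image("side");s=get_image("scene");w=cv2.imread("pics/f2.png")
r=lambda i,x,y,W,H,o:cv2.resize(i[y:y+H,x:x+W],o,interpolation=cv2.INTER_CUBIC)
cv2.imwrite("pics/m5.png",np.hstack([cv2.resize(w[100:310,180:460],(440,330)),r(d,190,195,72,66,(360,330))]))
E
```

```text
time: 13.3
position: [0.5816, 0.0741, 0.0334]
tool_rot: [[0.214, 0.977, -0.003], [0.977, -0.214, 0.004], [0.003, -0.004, -1.0]]
ft_force: [-6.7, 6.7, 6.3]
finger_gap: 0.168
grasp_force: 61.8
```

View pics/m5.png

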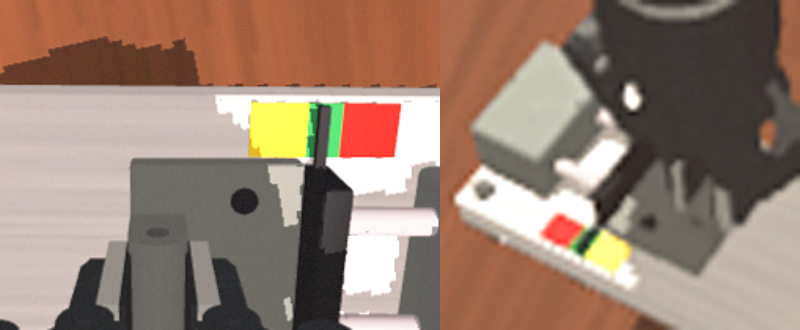

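The pointer stands mid-green. My sideways nudge only loaded friction, so I'll relax it and ease the down-force.

```bash
python3 -m inch '[{"xyz":[0.0013,0,-0.0005],"twist":0,"hand":0},{"xyz":[0.0013,0,-0.0005],"twist":0,"hand":0},{"xyz":[0.0013,0,-0.0005],"twist":0,"hand":0},{"xyz":[0.0013,0,-0.0005],"twist":0,"hand":0},{"xyz":[0.0013,0,-0.0005],"twist":0,"hand":0}]'; python3 -m inch '[{"xyz":[0,0,0],"twist":0,"hand":0},{"xyz":[0,0,0],"twist":0,"hand":0},{"xyz":[0,0,0],"twist":0,"hand":0}]'; python3 shot.py f3; python3 - <<'E'
from h import *
import pickle
c=pickle.load(open("pics/f3.pkl","rb"));im=cv2.imread("pics/f3.png")[160:205,320:450]
for n,h in dict(yellow=(22,36),green=(45,85),red=(172,6)).items():
    m=mask(im,*h,s=130,v=70);q=np.argwhere(m>0);print(n,len(q),q[:,1].min()+320,q[:,1].max()+320)
g=im.max(2)<70;rows=[np.flatnonzero(r)+320 for r in g[8:34]];print([ (r.min(),r.max()) for r in rows if len(r)][::5])
E
```

```text
time: 13.95
position: [0.5817, 0.0744, 0.0334]
tool_rot: [[0.215, 0.977, -0.004], [0.977, -0.215, 0.002], [0.001, -0.004, -1.0]]
ft_force: [-6.2, 3.3, 2.8]
finger_gap: 0.166
grasp_force: 61.6
time: 14.25
position: [0.5817, 0.0744, 0.0334]
tool_rot: [[0.215, 0.977, -0.004], [0.977, -0.215, 0.002], [0.001, -0.004, -1.0]]
ft_force: [-6.8, 3.1, 3.1]
finger_gap: 0.17
grasp_force: 61.6
yellow 1272 338 376
green 405 374 397
red 1192 396 434
[(np.int64(382), np.int64(388)), (np.int64(382), np.int64(383)), (np.int64(381), np.int64(383)), (np.int64(381), np.int64(382)), (np.int64(380), np.int64(382)), (np.int64(380), np.int64(381))]
```

The pointer is at about 385 px in a green band of 376–397 px. That puts the fence about 17 mm back, and the push of about 7 N is steady. I'll hand the job in.

```bash
python3 -c "
from station import *
print(sign_off())"
```

```text
the job is handed in; nothing more can be done
None
```

I pressed blue and then yellow fully down, and handed the job in with the grey hinge still gripped and pushed against the fence at about 7 N, with the pointer mid-green; the sign-off gave no verdict.

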